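Mount the roller rest on the rod wrapper

TASK

Mount the roller rod rest (the one with two black rubber rollers on top) on the rod wrapper's bed: lower its foot plate over the two locating pins, one pin through each hole, until the plate lies flush on the bed, and only then let go; do not drop it on. Either way round will do. Leave the similar rest with the open V fork where it is.

Things in the scene. Friction and masses are not known exactly. Their poses are not given: they have to be found in the camera images.
- roller_rest: Loose aluminium rod rest, 0.45 kg. Foot plate 170 (x) x 70 (y) x 8 mm, two 28 mm through holes at x = +60 and -60 mm, y = 0. On its middle an upright web, 64 mm along x, 20 mm thick along y, up to z = 60 mm: grip it across the 20 mm. On top two black rubber rollers side by side along x, 28 mm diameter, 20 mm wide, top at z = 80 mm. Origin: centre of the plate's underside, z up. Half turns are alike.
- seat (a point): Point on the bed's flat top face midway between its two steel locating pins, 20 mm above the table, z up. Pins at x = +60 and -60 mm, 14 mm diameter, standing 30 mm above the bed, the upper 16 mm tapering to a 4 mm tip. Mounted, the rest's origin lies at this point (holes leave 7 mm play all round), its x axis along this x axis, either way round.
- bed: Fixed grey bed of the rod wrapper, a slab 20 mm high, 190 mm along x, from y = -70 to +180 mm. Towards +y it carries a black drive head, 100 mm along x, y = 112 to 178 mm, top at z = 135 mm, with a 48 mm steel chuck reaching to y = 90 mm at z = 100 mm. Origin: on the table below the midpoint between the two pins; z up, axes as the seat's.
- fork_rest: The other loose rod rest, not to be used: same aluminium plate, holes and web as the roller rest, 0.43 kg, but an open V fork of two slanted aluminium plates on top (top at z = 83 mm) in place of the rollers. Origin: centre of the plate's underside; x along the plate, z up.
There are look-alikes about, which are no part of the job. What is shaped like the roller_rest but blue is not meant.

How it is judged:
On the way, in this order (a step that is already met when the one before it is completed fails the run):
1. the roller rest is held clear above the height of the pins (z of roller_rest in the frame of seat above 0.035 m and contact force between the fingers and roller_rest above 0.5 N), for 0.1 s.
2. the plate is lowered over both pins to within 8 mm of the bed while still gripped (horizontal distance between roller_rest and seat below 0.015 m and angle between the x axis of roller_rest and the x axis of seat, either way round below 0.2 rad and z of roller_rest in the frame of seat below 0.008 m and contact force between the fingers and roller_rest above 0.5 N), for 0.1 s.
At the end, for the whole second after the job is handed in: The roller rest is released and at rest with its foot plate flush on the bed (within 3 mm and 0.06 rad), over both pins (centre within 15 mm, long axes within 0.2 rad either way round); the fork rest is within 40 mm of where it started (horizontal distance between roller_rest and seat below 0.015 m and angle between the x axis of roller_rest and the x axis of seat, either way round below 0.2 rad and z of roller_rest in the frame of seat between -0.003 and 0.003 m and angle between roller_rest's own z axis and vertical below 0.06 rad and contact force between the fingers and roller_rest below 0.1 N and linear speed of roller_rest below 0.02 m/s and distance of fork_rest from where it was at the start of the episode below 0.04 m); the robot touches nothing.
It fails at once if the fork rest is shoved or carried off (more than 40 mm) (distance of fork_rest from where it was at the start of the episode above 0.04 m).
It also fails if it takes over 42 s, if anything falls off the work surface, if the arm or the gripper's body presses on something with over 40 N, if the wrist force passes 120 N, or if a joint passes its speed limit or range.

ROBOT

A 7-joint arm with a two-finger parallel gripper is mounted at the origin on the work surface. World frame = base frame: x ahead of the robot, y to its left, z up, the work surface at z = 0. Lengths are in m, angles in rad, forces in N, time in s.
With the tool pointing down it reaches from about 0.425 to 0.875 m from the base axis. Payload 4.7 kg.
Tool frame: the origin (TCP) lies midway between the tips of the shut fingers; the grasp point (between the pads) lies ctrl.grasp_offset behind it (ctrl.grasp_offset is the distance from the TCP to the grasp point, in m); z points along the fingers, y is the line along which they close (so a half turn about z gives the same grasp; the last joint's range is limited). The gripper opens to 87 mm and grips with 3 to 60 N. Pads are 19 mm wide; open, the fingers measure 117 mm over their backs; the gripper's body (75 mm by 190 mm) begins 51 mm behind the grasp point.
Start: joints at [-1.157, 0.321, -0.07, 1.45, 0.023, 1.371, -0.057], TCP at [0.253, 0.599, 0.223] pointing down, gripper open.
Joint ranges: [-2.86, 2.86], [-0.3, 2.09], [-1.38, 1.24], [0.06, 2.45], [-1.56, 4.7], [0.09, 2.05], [-2.69, 2.69]. Speed limits (rad/s): [2.57, 2.57, 3.14, 3.14, 3.14, 3.14, 3.14].

INTERFACE

Orientations are given as a rotation vector (axis times angle).
In Python, from bench import ctrl gives the robot as it stands. The module is installed in compiled form; this text tells all that it offers.
- The arm moves only by the tool jog_arm, never from a script. Its argument "moves" is one flat list of numbers, 7 for each row, row after row: the shift along the tool's x, y, z in units of 30 cm (1.0 is 30 cm), then the turn, a rotation vector about the tool's x, y, z in units of 60 degrees (1.0 is 60 degrees), then the gripper's target within -1 to 1 (fully open at 1, half-way at 0, shut at -1). In form: [x, y, z, wx, wy, wz, fingers, x, y, z, wx, wy, wz, fingers, ...]. A call has exactly 8 rows; each row is the pose to reach, as a shift and turn from the pose commanded when the call began, along the tool's axes at that moment; what a row does not reach only later rows make up. A row lasts 1/8 s, in which the tool goes at most 62.5 mm and 10.7 degrees, less where a joint would pass 70% of its speed; a pose out of reach is approached as far as the arm can. A call with a number of a shift or a turn outside -1 to 1 is refused whole. A call with a gripper value outside its range is refused whole. The fingers move at their own pace and stop on an object; "newtons" is the grip in N (left out, the last holds). Time passes only in rows, so rows that repeat a pose let the fingers close, or fill a call up. It gives the time, the measured TCP pose, the force, the opening and the grip force at its end, in the units of the state.
- ctrl.get_state(): the state, without advancing time (a new reading comes with each control period).
- ctrl.get_image(name): name is "scene" or "top" or "wrist"; returns a dict with "pixels" (384x512x3 uint8, red, green, blue), "fx", "fy", "cx", "cy" (pixels), "dist" ([k1, k2, p1, p2, k3] as OpenCV has them; the pictures are not rectified), "xyz" and "rotation" of the camera in the world; the wrist camera has in their place "tool_from_camera" (4x4, takes a point from camera to tool coordinates, whose origin is the TCP and whose axes are the flange's). Camera axes: x right, y up, looking along -z (the intrinsics and any distortion apply to the point x, -y, -z); pixel columns grow to the right and rows downward; lengths in m; the calibration is good to about 2 mm. A picture is of the moment at which its call begins: read the wrist's pose just before it. There is no depth.
- ctrl.close_job(): hands the job in; it is judged then, once.
The state is a dict: "time": time; "joint_positions": joint angles; "qd": joint speeds; "joint_torque": joint torques, N m; "position": TCP position; "tool_rot": TCP orientation; "ft_force": force on the tool from outside, world axes, zero at the start; "torque": the same for the moment, N m; "grip_width": opening from 0.0 (shut) to 1.0 (fully open); "grip_force": force on a finger pad.
Only numpy, scipy, OpenCV 4.12 (cv2) and the standard library are available. Lean on these libraries where they do the work, as an engineer would, in place of code of your own. Each camera call takes 0.05 s, during which the arm holds its last target. There are 200 camera calls.

## Working session

There is one attempt and no reset: what is moved stays moved. The work goes in short steps, Python scripts to look and compute and a tool call to move; the robot and the scene stay as the last step left them, time stands still between calls to the robot, and variables do not carry over. Pictures are saved under pics/ and viewed, at most 10 in all, crops included, and the job is handed in when it is done.

Besides the shell and the picture viewer there is one more tool, called after "Request:" as name(argument=value, ...) on one line, values as JSON. jog_arm: Moves the arm, as the interface text tells. Its arguments: {"type":"object","properties":{"moves":{"type":"array"},"newtons":{"type":"number"}},"required":["moves"]}

```bash
mkdir -p pics && cat > h.py <<'E'
import numpy as np, cv2, pickle
from scipy.spatial.transform import Rotation as R
def grab(ctrl,name,fn):
    s=ctrl.get_state(); im=ctrl.get_image(name)
    cv2.imwrite(f'pics/{fn}.png',im['pixels'][:,:,::-1])
    if name=='wrist':
        T=np.eye(4);T[:3,:3]=R.from_rotvec(s['tool_rot']).as_matrix();T[:3,3]=s['position']
        C=T@np.array(im['tool_from_camera']);im['xyz']=C[:3,3];im['rotation']=C[:3,:3]
    pickle.dump(im,open(f'pics/{fn}.pkl','wb')); return im
def load(fn): return pickle.load(open(f'pics/{fn}.pkl','rb'))
def mat(im):
    r=np.array(im['rotation'],float)
    return r if r.shape==(3,3) else R.from_rotvec(r).as_matrix()
def ray(im,uv,z):
    K=np.array([[im['fx'],0,im['cx']],[0,im['fy'],im['cy']],[0,0,1.]])
    n=cv2.undistortPoints(np.array(uv,float).reshape(-1,1,2),K,np.array(im['dist'],float)).reshape(-1,2)
    d=np.c_[n[:,0],-n[:,1],-np.ones(len(n))]@mat(im).T
    o=np.array(im['xyz'])
    return o+d*((z-o[2])/d[:,2])[:,None]
def proj(im,P):
    p=(np.atleast_2d(P)-im['xyz'])@mat(im)*[1,-1,-1]
    K=np.array([[im['fx'],0,im['cx']],[0,im['fy'],im['cy']],[0,0,1.]])
    return cv2.projectPoints(p,np.zeros(3),np.zeros(3),K,np.array(im['dist'],float))[0].reshape(-1,2)
E
python3 - <<'E'
from bench import ctrl
from h import *
a=grab(ctrl,'top','top0');b=grab(ctrl,'scene','sc0')
print(ctrl.get_state(),ctrl.grasp_offset)
for i in(a,b):print({k:v for k,v in i.items() if k!='pixels'})
E
```

```text
{'time': 0.1, 'joint_positions': array([-1.156913  ,  0.32174127, -0.07012241,  1.45155415,  0.0226134 ,
        1.37077853, -0.05690536]), 'qd': array([-0.00023259, -0.00214174,  0.00069008, -0.00413568, -0.00028953,
        0.00112516, -0.00068993]), 'joint_torque': array([ 1.90141253e-05, -4.92571664e+01, -4.05505691e-01, -3.13400888e+01,
       -6.40696893e-02,  3.95787566e-02,  7.57297380e-05]), 'position': array([0.25282894, 0.5982825 , 0.22157553]), 'tool_rot': array([-6.23662013e-01, -3.07881624e+00,  2.63239412e-03]), 'ft_force': array([-0.44669409, -0.12520047,  0.39047653]), 'torque': array([ 0.03095025, -0.03870633, -0.02313631]), 'grip_force': 0.0, 'grip_width': 0.9974027778905761} 0.0187
{'fx': 369.7760825876212, 'fy': 369.7760825876212, 'cx': 259.4503622997193, 'cy': 187.1118321263721, 'dist': array([0.01979278, 0.        , 0.        , 0.        , 0.        ]), 'xyz': array([ 0.41656372, -0.01247336,  0.91772064]), 'rotation': array([ 0.17308114, -0.12917251, -1.56285762])}
{'fx': 471.35818895987444, 'fy': 471.35818895987444, 'cx': 251.459251897032, 'cy': 189.05831156510465, 'dist': array([0.00943901, 0.        , 0.        , 0.        , 0.        ]), 'xyz': array([ 0.8858035 , -0.45177654,  0.81171488]), 'rotation': array([0.62484831, 0.17976772, 0.57697261])}
```

View pics/top0.png

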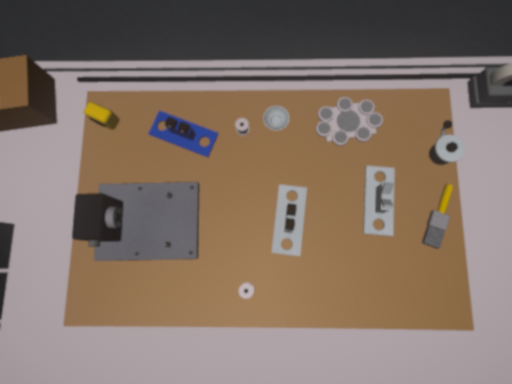

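View pics/sc0.png

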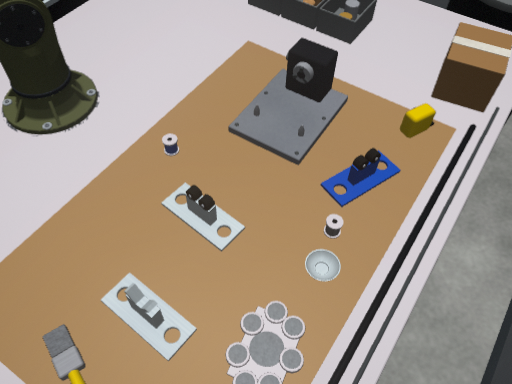

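Top view: the grey roller rest is at (290,220). Look-alikes are the blue rest at (184,134) and the V-fork rest at (379,201). The bed's slab is around (147,220). I choose (290,220) and check it in close crops.

```bash
python3 - <<'E'
from h import *
a=load('top0');b=load('sc0')
A=a['pixels'][:,:,::-1];B=b['pixels'][:,:,::-1]
c=lambda I,x,y,w,h,s:cv2.resize(I[y:y+h,x:x+w],(w*s,h*s),interpolation=cv2.INTER_CUBIC)
top=np.hstack([c(A,85,175,130,95,3),c(A,255,175,130,95,3)])
bot=np.hstack([c(B,225,60,130,100,3),c(B,145,165,130,100,3)])
cv2.imwrite('pics/crop1.png',np.vstack([top,bot]))
# white plates in the two views
for n,im in(('top',a),('sc',b)):
    hsv=cv2.cvtColor(im['pixels'],cv2.COLOR_RGB2HSV)
    m=((hsv[...,1]<60)&(hsv[...,2]>120)).astype(np.uint8)
    cs,h=cv2.findContours(m,cv2.RETR_CCOMP,cv2.CHAIN_APPROX_NONE)
    for i,k in enumerate(cs):
        ar=cv2.contourArea(k)
        if h[0][i][3]<0 and 800<ar<6000:
            P=ray(im,k.reshape(-1,2),0.008)[:,:2]
            r=cv2.minAreaRect(P.astype(np.float32)*1000)
            print(n,k.reshape(-1,2).mean(0),ar,np.round(r[0],1),np.round(r[1],1),round(r[2],1))
            j=h[0][i][2]
            while j>=0:
                if cv2.contourArea(cs[j])>20:
                    M=cv2.moments(cs[j]);u=(M['m10']/M['m00'],M['m01']/M['m00'])
                    print('   hole',np.round(u,1),cv2.contourArea(cs[j]),np.round(ray(im,[u],.008)[0]*1000,1))
                j=h[0][j][0]
E
```

```text
top [289.06349206 219.75132275] 1943.5 [513.8 -59.7] [ 71.9 172. ] 83.3
   hole [286.4 243.7] 99.5 [453.8 -52.7   8. ]
   hole [289.2 224.4] 147.0 [500.7 -59.9   8. ]
   hole [290.9 209.6] 129.5 [537.3 -64.5   8. ]
   hole [291.4 195.6] 93.5 [572.5 -66.3   8. ]
top [378.91578947 200.44210526] 1981.0 [ 562.4 -281. ] [ 73.2 172.3] 85.3
   hole [378. 224.] 95.0 [ 502.5 -275.5    8. ]
   hole [380.2 199. ] 267.5 [ 564.1 -284.4    8. ]
   hole [379.4 176.3] 91.0 [ 621.3 -285.5    8. ]
top [348.35555556 120.75555556] 2178.0 [ 766.5 -216.6] [166.1 132. ] 82.9
   hole [340.4 136.5] 79.0 [ 725.7 -192.8    8. ]
   hole [362.9 132.8] 80.5 [ 735.4 -250.3    8. ]
   hole [323.5 127.6] 79.0 [ 749.9 -150.5    8. ]
   hole [374.7 119. ] 81.0 [ 772.2 -281.9    8. ]
   hole [347.9 120.7] 334.5 [ 768.2 -213.4    8. ]
   hole [325.8 112.9] 78.0 [ 789.8 -157.5    8. ]
   hole [366.2 106.2] 82.5 [ 807.3 -262.1    8. ]
   hole [344.6 103.5] 79.0 [ 815.4 -206.9    8. ]
top [281.35096643  62.8474059 ] 2994.5 [925.7  -9.9] [1260.9   53.5] 88.8
sc [265.75714286 346.13928571] 4674.0 [ 758.2 -204.1] [137.  141.2] 34.2
sc [148.79381443 315.3814433 ] 3667.0 [ 559.5 -282.6] [ 71.2 171.2] 85.3
   hole [171.6 334.7] 212.0 [ 619.6 -287.6    8. ]
   hole [140.6 308.9] 469.0 [ 544.1 -282.6    8. ]
sc [322.31578947 264.69473684] 875.5 [768.8 -22. ] [67.  67.9] 72.2
sc [200.29218107 213.9382716 ] 1595.5 [510.3 -60.1] [ 72.1 171.7] 83.7
   hole [223.6 230.9] 140.0 [570.3 -67.8   8. ]
sc [289.67870036 113.11191336] 4752.5 [499.6 301.9] [190.1 250.9] 1.3
   hole [296.1 152.6] 23.5 [583.5 192.3   8. ]
   hole [300.9 130.9] 79.5 [558.2 256.7   8. ]
   hole [236.2 124.2] 23.5 [420.8 188.3   8. ]
   hole [256.4 110.7] 78.5 [434.8 253.2   8. ]
   hole [265.5  92.5] 23.0 [417.6 320.5   8. ]
```

View pics/crop1.png

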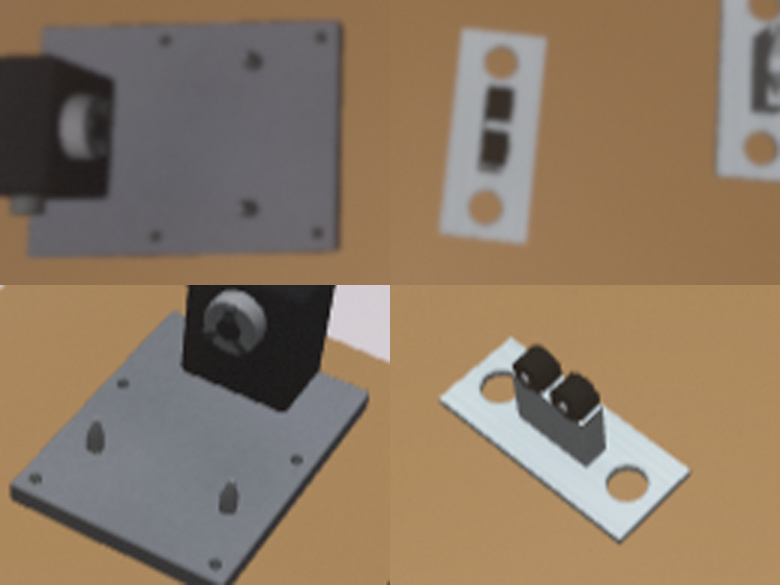

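The crops confirm it: two black rollers on a grey web at top (290,220), scene (200,214). The bed shows two tapered pins, with tips in scene at about (257,106) and (301,125) and at about (169,195) and (168,244) in the top view.

```bash
python3 - <<'E'
from h import *
a=load('top0');b=load('sc0')
p=lambda *x:print(*[np.round(v*1000,1) if isinstance(v,np.ndarray) else v for v in x])
p('tips sc z50',ray(b,[(257,105.7),(301,125.3)],.05))
p('pin centroid sc z33',ray(b,[(256.4,110.7),(300.9,130.9)],.033))
A=cv2.cvtColor(a['pixels'],cv2.COLOR_RGB2GRAY).astype(int)
for (u,v) in((169,195),(168,244)):
    w=A[v-6:v+7,u-8:u+9]; bg=np.median(w); m=(np.abs(w-bg)>8)
    y,x=np.nonzero(m); wt=np.abs(w-bg)[m]
    c=(u-8+np.average(x,weights=wt),v-6+np.average(y,weights=wt))
    p('top pin',c,m.sum(),ray(a,[c],.033))
# bolt holes on bed top, scene and top
p('bolts sc',ray(b,[(296.1,152.6),(236.2,124.2),(265.5,92.5),(225+296/3,60+175/3)],.02))
p('bolts top',ray(a,[(85+165/3,175+40/3),(85+320/3,175+37/3),(85+155/3,175+236/3),(85+318/3,175+233/3)],.02))
# bed rect from scene mask at z=.02, top mask (sat low, mid value)
h=cv2.cvtColor(a['pixels'],cv2.COLOR_RGB2HSV);print(h[220,150],h[220,140],h[220,230],h[250,196],h[250,200])
# roller centres (top of rollers)
p('rest top rollers z66',ray(a,[(289.9,217.2)],.07), 'holes z4', ray(a,[(286.4,243.7),(291.4,195.6)],.004).mean(0))
E
```

```text
tips sc z50 [[450.4 231.1  50. ]
 [566.6 234.7  50. ]]
pin centroid sc z33 [[448.9 231.4  33. ]
 [568.3 234.7  33. ]]
top pin (np.float64(169.1119023397762), np.float64(195.0122075279756)) 42 [[569.4 233.4  33. ]]
top pin (np.float64(167.74674674674674), np.float64(243.96096096096096)) 41 [[451.3 230.4  33. ]]
bolts sc [[587.9 182.7  20. ]
 [427.7 178.7  20. ]
 [424.5 309.   20. ]
 [586.6 312.   20. ]]
bolts top [[588.5 310.7  20. ]
 [591.1 181.7  20. ]
 [428.5 307.8  20. ]
 [431.3 176.7  20. ]]
[125  14 106] [124  17 106] [ 16 119 152] [174  14  89] [ 15 116 152]
rest top rollers z66 [[511.5 -58.5  70. ]] holes z4 [513.6 -59.6   4. ]
```

```bash
cat >> h.py <<'E'
def rel(ctrl,pos,yaw,s=None):
    """target TCP pos, tool-y direction yaw (deg), pointing down -> shift/turn in move units"""
    s=s or ctrl.get_state(); R0=R.from_rotvec(s['tool_rot'])
    best=None
    for y in(yaw,yaw+180):
        c=np.deg2rad(y); Y=np.array([np.cos(c),np.sin(c),0]);Z=np.array([0,0,-1.]);X=np.cross(Y,Z)
        w=(R0.inv()*R.from_matrix(np.c_[X,Y,Z])).as_rotvec()
        if best is None or np.linalg.norm(w)<np.linalg.norm(best): best=w
    d=R0.inv().apply(np.array(pos)-s['position'])
    print('t',s['time'],'pos',s['position'].round(4),'shift',(d/.3).round(3),'turn',(best/np.deg2rad(60)).round(3),'grip',s['grip_width'],s['grip_force'],'F',s['ft_force'].round(1))
E
python3 - <<'E'
from bench import ctrl
from h import *
rel(ctrl,[.512,-.06,.22],83.5)
print(np.round(ctrl.get_image('wrist')['tool_from_camera'],3))
E
```

```text
t 0.1 pos [0.2528 0.5983 0.2216] shift [-1.65  -1.685  0.008] turn [-0.002 -0.    -0.273] grip 0.9974027778905761 0.0 F [-0.4 -0.1  0.4]
[[ 0.     0.964  0.267  0.073]
 [ 1.     0.    -0.001 -0.001]
 [-0.001  0.267 -0.964 -0.162]
 [ 0.     0.     0.     1.   ]]
```

Request:
jog_arm(moves=[-0.13,-0.13,0,0,0,-0.02,1,-0.27,-0.28,0,0,0,-0.04,1,-0.41,-0.42,0,0,0,-0.07,1,-0.55,-0.56,0,0,0,-0.09,1,-0.69,-0.7,0,0,0,-0.12,1,-0.83,-0.84,0,0,0,-0.14,1,-0.93,-0.95,0,0,0,-0.14,1,-0.98,-1.0,0,0,0,-0.14,1], newtons=45)

```text
time: 1.15
position: [0.4078, 0.205, 0.2226]
tool_rot: [0.403, 3.116, 0.0]
ft_force: [-0.4, 1.7, 0.1]
grip_width: 0.997
grip_force: 0.0
```

```bash
python3 - <<'E'
from bench import ctrl
from h import *
rel(ctrl,[.512,-.06,.22],83.5);rel(ctrl,[.44,-.06,.25],83.5)
E
```

```text
t 1.15 pos [0.4078 0.205  0.2226] shift [-0.56  -0.766  0.009] turn [ 0.     0.    -0.137] grip 0.9971640421908127 0.0 F [-0.4  1.7  0.1]
t 1.15 pos [0.4078 0.205  0.2226] shift [-0.328 -0.827 -0.091] turn [ 0.     0.    -0.137] grip 0.9971640421908127 0.0 F [-0.4  1.7  0.1]
```

Request:
jog_arm(moves=[-0.11,-0.15,0,0,0,-0.03,1,-0.22,-0.3,0,0,0,-0.06,1,-0.33,-0.45,0,0,0,-0.09,1,-0.44,-0.6,0,0,0,-0.12,1,-0.52,-0.71,0,0,0,-0.137,1,-0.56,-0.766,0,0,0,-0.137,1,-0.56,-0.766,0.009,0,0,-0.137,1,-0.56,-0.766,0.009,0,0,-0.137,1])

```text
time: 2.15
position: [0.5116, -0.0552, 0.2193]
tool_rot: [-0.17, -3.136, -0.001]
ft_force: [-0.6, -0.0, -0.4]
grip_width: 1.002
grip_force: 0.0
```

```bash
python3 - <<'E'
from bench import ctrl
from h import *
rel(ctrl,[.512,-.06,.22],83.5)
im=grab(ctrl,'wrist','w1')
h=cv2.cvtColor(im['pixels'],cv2.COLOR_RGB2HSV)
m=((h[...,1]<60)&(h[...,2]>120)).astype(np.uint8)
cs,hh=cv2.findContours(m,cv2.RETR_CCOMP,cv2.CHAIN_APPROX_NONE)
for i,k in enumerate(cs):
    ar=cv2.contourArea(k)
    if ar>300:
        r=cv2.minAreaRect((ray(im,k.reshape(-1,2),.008)[:,:2]*1000).astype(np.float32))
        print(hh[0][i][3],k.reshape(-1,2).mean(0).round(),ar,np.round(r[0],1),np.round(r[1],1),r[2])
print(proj(im,[[.512,-.06,.08],[.512,-.06,.008]]))
E
```

```text
t 2.15 pos [ 0.5116 -0.0552  0.2193] shift [-0.003 -0.016 -0.002] turn [ 0.001 -0.001  0.005] grip 1.0015780346091814 0.0 F [-0.6 -0.  -0.4]
-1 [ 15. 202.] 487.5 [ 513.4 -429.3] [40.  38.4] 70.12552642822266
-1 [111. 201.] 2235.0 [ 538.1 -279.5] [ 71.2 123.9] 84.98902893066406
-1 [251. 172.] 5632.5 [513.2 -59.8] [ 70.8 170.8] 83.30089569091797
292 [250. 204.] 626.0 [558.2 -65.2] [28.4 57.3] 83.77152252197266
292 [250. 171.] 432.5 [506.6 -59.4] [27.3 34.7] 83.76844024658203
292 [251. 133.] 333.0 [453.2 -52.7] [27.6 28.3] 83.77761840820312
-1 [446. 124.] 2093.5 [466.1 223.8] [118.8  78.5] 30.562904357910156
-1 [319.  36.] 902.0 [341.   46.6] [36.5 48.7] 38.67121124267578
-1 [45.  6.] 1046.0 [ 263.1 -300.4] [145.7  28.6] 78.60635375976562
[[249.90915268 186.90416619]
 [250.48281086 174.89357689]]
```

View pics/w1.png

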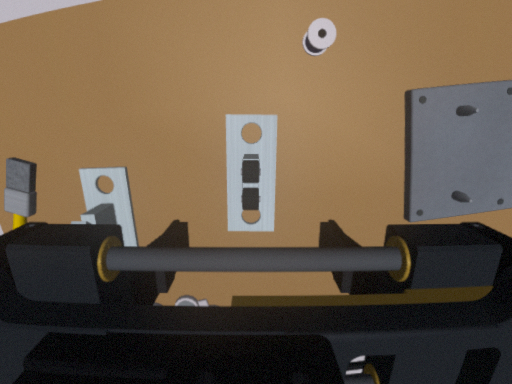

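The wrist view shows the two-roller rest centred at (251,172), and it measures (513.2, -59.8) mm, in agreement with the other views. The fork rest is left at (105,200) and the bed right at (460,150). Next I check settling, then descend.

Request:
jog_arm(moves=[0,0,0.1,0,0,0,1,0,0,0.2,0,0,0,1,0,0,0.3,0,0,0,1,0,0,0.35,0,0,0,1,0,0,0.37,0,0,0,1,0,0,0.37,0,0,0,1,0,0,0.37,0,0,0,1,0,0,0.37,0,0,0,1])

```text
time: 3.2
position: [0.5128, -0.0566, 0.1097]
tool_rot: [0.172, 3.135, 0.001]
ft_force: [0.1, 0.1, -0.7]
grip_width: 1.0
grip_force: 0.0
```

```bash
python3 - <<'E'
from bench import ctrl
from h import *
rel(ctrl,[.513,-.06,.037],83.4)
E
```

```text
t 3.2 pos [ 0.5128 -0.0566  0.1097] shift [-0.002 -0.011  0.242] turn [0.    0.001 0.005] grip 0.9996629139432325 0.0 F [ 0.1  0.1 -0.7]
```

Request:
jog_arm(moves=[-0.002,-0.011,0.06,0,0,0.005,1,-0.002,-0.011,0.12,0,0,0.005,1,-0.002,-0.011,0.18,0,0,0.005,1,-0.002,-0.011,0.22,0,0,0.005,1,-0.002,-0.011,0.242,0,0,0.005,1,-0.002,-0.011,0.242,0,0,0.005,1,-0.002,-0.011,0.242,0,0,0.005,1,-0.002,-0.011,0.242,0,0,0.005,1])

```text
time: 4.2
position: [0.5129, -0.0599, 0.0368]
tool_rot: [0.18, 3.135, 0.001]
ft_force: [-0.4, 0.4, 0.1]
grip_width: 0.998
grip_force: 0.0
```

Request:
jog_arm(moves=[0,0,0,0,0,0,-1,0,0,0,0,0,0,-1,0,0,0,0,0,0,-1,0,0,0,0,0,0,-1,0,0,0,0,0,0,-1,0,0,0,0,0,0,-1,0,0,0,0,0,0,-1,0,0,0,0,0,0,-1], newtons=45)

```text
time: 5.2
position: [0.5125, -0.0596, 0.0363]
tool_rot: [0.18, 3.136, 0.001]
ft_force: [0.0, 1.2, 0.7]
grip_width: 0.229
grip_force: 45.0
```

Gripped at 19.9 mm, which is the web's thickness. Lifting now.

Request:
jog_arm(moves=[0,0,-0.03,0,0,0,-1,0,0,-0.09,0,0,0,-1,0,0,-0.16,0,0,0,-1,0,0,-0.24,0,0,0,-1,0,0,-0.32,0,0,0,-1,0,0,-0.38,0,0,0,-1,0,0,-0.42,0,0,0,-1,0,0,-0.43,0,0,0,-1])

```text
time: 6.2
position: [0.5126, -0.0599, 0.1659]
tool_rot: [0.18, 3.135, 0.0]
ft_force: [0.5, -0.7, -5.2]
grip_width: 0.227
grip_force: 45.0
```

```bash
python3 - <<'E'
from bench import ctrl
from h import *
rel(ctrl,[.5095,.2295,.165],91.5)
E
```

```text
t 6.2 pos [ 0.5126 -0.0599  0.1659] shift [0.121 0.957 0.003] turn [ 0.     0.001 -0.135] grip 0.22658315160872225 44.99940158100799 F [ 0.5 -0.7 -5.2]
```

Request:
jog_arm(moves=[0.007,0.06,0,0,0,-0.01,-1,0.022,0.18,0,0,0,-0.03,-1,0.042,0.34,0,0,0,-0.05,-1,0.062,0.5,0,0,0,-0.07,-1,0.082,0.66,0,0,0,-0.09,-1,0.1,0.8,0,0,0,-0.11,-1,0.115,0.9,0,0,0,-0.13,-1,0.121,0.957,0.003,0,0,-0.135,-1])

```text
time: 7.2
position: [0.5083, 0.2315, 0.1636]
tool_rot: [0.046, -3.14, 0.001]
ft_force: [0.5, -0.4, -5.8]
grip_width: 0.224
grip_force: 45.0
```

Request:
jog_arm(moves=[0,0,0,0,0,0,-1,0,0,0,0,0,0,-1,0,0,0,0,0,0,-1,0,0,0,0,0,0,-1,0,0,0,0,0,0,-1,0,0,0,0,0,0,-1,0,0,0,0,0,0,-1,0,0,0,0,0,0,-1])

```text
time: 8.2
position: [0.5092, 0.2295, 0.1644]
tool_rot: [-0.042, 3.141, 0.0]
ft_force: [-0.2, -0.1, -4.8]
grip_width: 0.229
grip_force: 45.0
```

```bash
python3 - <<'E'
from bench import ctrl
from h import *
rel(ctrl,[.5095,.2295,.165],91.5)
w=grab(ctrl,'wrist','w2');s=grab(ctrl,'scene','s2');t=grab(ctrl,'top','t2')
a=w['pixels'][:,:,::-1];b=s['pixels'][0:200,170:420,::-1]
cv2.imwrite('pics/v2.png',np.hstack([cv2.resize(a[:300],(400,234)),cv2.resize(b,(400,320))[:234]]) if 0 else cv2.resize(b,(750,600),interpolation=cv2.INTER_CUBIC))
E
```

```text
t 8.2 pos [0.5092 0.2295 0.1644] shift [-0.001  0.    -0.002] turn [0. 0. 0.] grip 0.22874285377087006 44.999430449679494 F [-0.2 -0.1 -4.8]
```

View pics/w2.png

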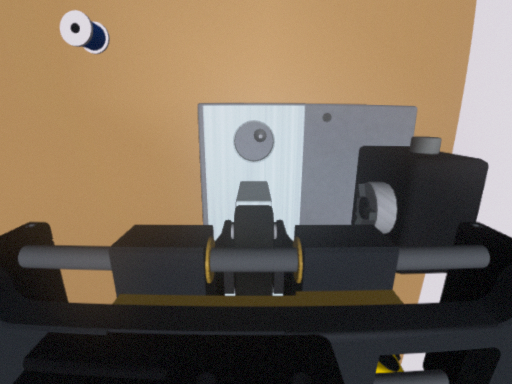

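View pics/v2.png

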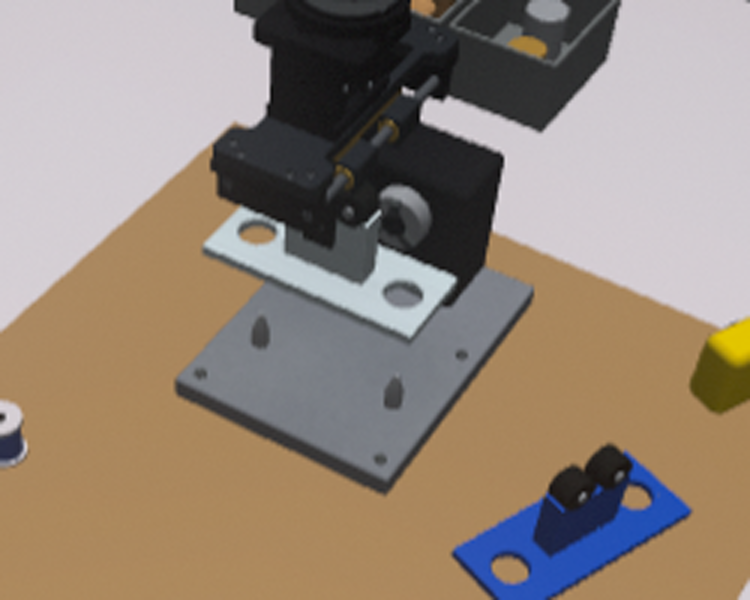

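Wrist view: the plate's near hole is at (254,141) with a pin tip inside it at about (260,135). The scene view shows the plate level above both pins. I check the offset from these pixels.

```bash
python3 - <<'E'
from h import *
w=load('w2');s=load('s2')
print(ray(w,[(260.5,134.5)],.045)*1000, ray(w,[(254,141)],.136)*1000)
h=cv2.cvtColor(w['pixels'],cv2.COLOR_RGB2HSV)
m=((h[...,1]<60)&(h[...,2]>130)).astype(np.uint8)
cs,hh=cv2.findContours(m,cv2.RETR_CCOMP,cv2.CHAIN_APPROX_NONE)
for i,k in enumerate(cs):
    if cv2.contourArea(k)>500:
        (c,r)=cv2.minEnclosingCircle(k);print(hh[0][i][3],c,r,cv2.boundingRect(k),(ray(w,[c],.136)*1000).round(1))
print('scene holes', (ray(s,[(170+257/3,231/3),(170+404/3,293/3)],.136)*1000).round(1),'tips',(ray(s,[(170+261/3,315/3),(170+395/3,376/3)],.05)*1000).round(1))
# where a pin tip predicted in w2 should be
print(proj(w,[[.4503,.231,.05],[.4503,.231,.02]]))
E
```

```text
[[449.15556807 234.55962812  45.        ]] [[449.50790765 227.56312029 136.        ]]
-1 (431.5, 288.0) 20.18053436279297 (418, 273, 29, 31) [[568.2 383.9 136. ]]
-1 (381.5, 209.5) 22.192440032958984 (375, 188, 22, 44) [[498.  326.8 136. ]]
-1 (306.4866943359375, 159.97206115722656) 121.6520767211914 (198, 103, 219, 138) [[461.9 265.7 136. ]]
10 (253.34808349609375, 194.18280029296875) 18.29752540588379 (236, 181, 36, 21) [[488.4 228.1 136. ]]
-1 (75.0, 28.0) 18.24838638305664 (59, 10, 33, 37) [[376.5 106.1 136. ]]
-1 (493.5, 118.5) 119.78532409667969 (452, 0, 60, 238) [[426.2 402.7 136. ]]
scene holes [[447.6 226.9 136. ]
 [568.2 230.9 136. ]] tips [[449.1 233.   50. ]
 [567.9 235.5  50. ]]
[[257.10562046 135.78282568]
 [256.72857082 134.36895914]]
```

Request:
jog_arm(moves=[0,0.008,0.03,0,0,0,-1,0,0.008,0.08,0,0,0,-1,0,0.008,0.13,0,0,0,-1,0,0.008,0.18,0,0,0,-1,0,0.008,0.21,0,0,0,-1,0,0.008,0.23,0,0,0,-1,0,0.008,0.23,0,0,0,-1,0,0.008,0.23,0,0,0,-1])

```text
time: 9.35
position: [0.5096, 0.232, 0.0959]
tool_rot: [-0.041, 3.14, 0.001]
ft_force: [-0.2, -0.2, -4.1]
grip_width: 0.23
grip_force: 45.0
```

```bash
python3 - <<'E'
from bench import ctrl
from h import *
rel(ctrl,[.5095,.232,.0563],91.5)
w=grab(ctrl,'wrist','w3');s=grab(ctrl,'scene','s3')
a=cv2.resize(w['pixels'][80:280,150:450,::-1],(450,300));b=cv2.resize(s['pixels'][20:180,200:360,::-1],(300,300))
cv2.imwrite('pics/v3.png',np.hstack([a,b]))
E
```

```text
t 9.35 pos [0.5096 0.232  0.0959] shift [ 0.001 -0.     0.132] turn [0.001 0.001 0.   ] grip 0.23041604281086067 44.99944467097521 F [-0.2 -0.2 -4.1]
```

View pics/v3.png

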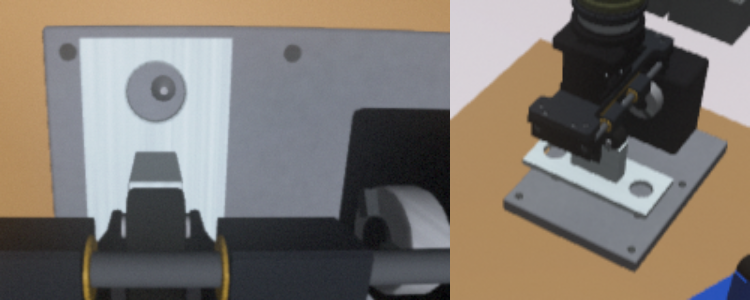

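Crop: the pin tip at (163,90) lies inside the hole centred at (156,91), about 3 mm off towards +y as planned, and the plate is parallel to the bed. Lowering slowly.

Request:
jog_arm(moves=[0,0,0.01,0,0,0,-1,0,0,0.03,0,0,0,-1,0,0,0.05,0,0,0,-1,0,0,0.07,0,0,0,-1,0,0,0.09,0,0,0,-1,0,0,0.105,0,0,0,-1,0,0,0.115,0,0,0,-1,0,0,0.12,0,0,0,-1])

```text
time: 10.45
position: [0.5092, 0.2318, 0.0592]
tool_rot: [-0.041, 3.141, 0.0]
ft_force: [0.4, -0.1, -4.0]
grip_width: 0.224
grip_force: 45.0
```

Request:
jog_arm(moves=[0,0,0.001,0,0,0,-1,0,0,0.003,0,0,0,-1,0,0,0.005,0,0,0,-1,0,0,0.007,0,0,0,-1,0,0,0.009,0,0,0,-1,0,0,0.01,0,0,0,-1,0,0,0.01,0,0,0,-1,0,0,0.01,0,0,0,-1])

```text
time: 11.45
position: [0.5092, 0.2319, 0.0564]
tool_rot: [-0.042, 3.141, 0.0]
ft_force: [0.8, -0.2, -4.8]
grip_width: 0.224
grip_force: 45.0
```

Request:
jog_arm(moves=[0,0,0.001,0,0,0,-1,0,0,0.001,0,0,0,-1,0,0,0.002,0,0,0,-1,0,0,0.002,0,0,0,-1,0,0,0.003,0,0,0,-1,0,0,0.003,0,0,0,-1,0,0,0.003,0,0,0,-1,0,0,0.003,0,0,0,-1])

```text
time: 12.45
position: [0.5093, 0.2319, 0.0563]
tool_rot: [-0.042, 3.141, 0.001]
ft_force: [-3.9, -0.7, 5.1]
grip_width: 0.228
grip_force: 45.0
```

The plate is down: the height matches to 0.1 mm and the bed carries about 10 N. Release.

Request:
jog_arm(moves=[0,0,0,0,0,0,-0.3,0,0,0,0,0,0,-0.1,0,0,0,0,0,0,0.2,0,0,0,0,0,0,0.5,0,0,0,0,0,0,0.7,0,0,0,0,0,0,0.7,0,0,0,0,0,0,0.7,0,0,0,0,0,0,0.7])

```text
time: 13.45
position: [0.5092, 0.2318, 0.0555]
tool_rot: [-0.041, 3.141, 0.0]
ft_force: [-0.0, 0.1, -0.3]
grip_width: 0.848
grip_force: 0.0
```

Request:
jog_arm(moves=[0,0,-0.02,0,0,0,0.7,0,0,-0.06,0,0,0,0.7,0,0,-0.12,0,0,0,0.7,0,0,-0.2,0,0,0,0.7,0,0,-0.3,0,0,0,0.7,0,0,-0.4,0,0,0,0.7,0,0,-0.5,0,0,0,0.7,0,0,-0.5,0,0,0,0.7])

```text
time: 14.45
position: [0.5111, 0.2326, 0.2096]
tool_rot: [-0.041, 3.135, 0.006]
ft_force: [-0.6, -0.4, -0.0]
grip_width: 0.851
grip_force: 0.0
```

```bash
python3 - <<'E'
from bench import ctrl
from h import *
rel(ctrl,[.5095,.232,.0563],91.5)
w=grab(ctrl,'wrist','w4');s=grab(ctrl,'scene','s4')
a=cv2.resize(w['pixels'][60:260,150:450,::-1],(450,300));b=cv2.resize(s['pixels'][20:180,200:360,::-1],(300,300))
cv2.imwrite('pics/v4.png',np.hstack([a,b]))
E
```

```text
t 14.45 pos [0.5111 0.2326 0.2096] shift [ 0.008 -0.004  0.511] turn [0.003 0.006 0.   ] grip 0.850751864249382 0.0 F [-0.6 -0.4 -0. ]
```

View pics/v4.png

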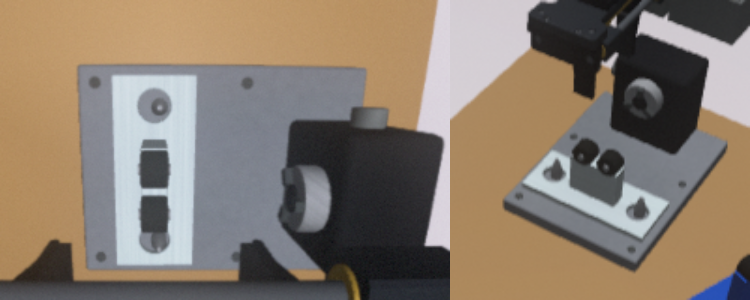

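The picture shows the plate flush on the bed with a pin standing in each hole, at crop (157,105) and (157,243), and the gripper clear. Handing in.

```bash
python3 -c "
from bench import ctrl
print(ctrl.close_job())"
```

```text
the job is handed in; nothing more can be done
None
```

The roller rest is on the bed with a pin through each hole and its plate flush; I let go only after it was down, left the fork rest untouched, and handed the job in at about 14.5 s (no verdict was returned).

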